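# Slide the sowing rule out over the shelf edge

## Robot

A 6-joint arm with a two-finger parallel gripper is mounted at the origin on the work surface. World frame = base frame: x ahead of the robot, y to its left, z up, the work surface at z = 0. Lengths are in mm, angles in degrees, forces in N, time in s.
With the tool pointing down it reaches from about 350 to 850 mm from the base axis. Payload 8.1 kg.
Tool frame: the origin (TCP) lies midway between the tips of the shut fingers; the grasp point (between the pads) lies 19 mm behind it (r.grip_depth is the distance from the TCP to the grasp point, in mm); z points along the fingers, y is the direction in which the jaws open and shut (so a half turn about z gives the same grasp; the last joint's range is limited). The gripper opens to 85 mm and grips with 20 to 120 N. Pads are 22 mm wide; open, the fingers measure 114 mm over their backs; the gripper's body (76 mm by 85 mm) begins 54 mm behind the grasp point. The pads swing forward as they close: fully open they stand 13 mm farther back than shut.
Start: joints at [65.523, 7.471, 85.268, -0, 87.261, -4.893], TCP at [201.089, 565.304, 231.292] pointing down, gripper open.
Joint ranges: [-169.43, 169.43], [-51.17, 129.36], [1.28, 143.12], [-76.62, 256.62], [0, 156.53], [-152.29, 152.29]. Speed limits (degrees/s): [136.94, 136.94, 159.86, 180, 180, 180].

## Interface

Orientations are given as [roll, pitch, yaw] about the fixed x, y, z axes, in that order (R = Rz(yaw) Ry(pitch) Rx(roll)).
In Python, from bench import r, imaging gives the robot as it stands.
- The arm moves only by the shell command python3 -m creep 'ROWS' [FORCE]. ROWS is text: rows parted by semicolons, each of 7 numbers parted by spaces: the shift along the tool's x, y, z in cm, then the turn, a rotation vector about the tool's x, y, z in degrees, then the finger opening in cm, from 0 to 8.54. In form: dx dy dz ax ay az gripper; .... A call has 1 to 20 rows; each row is the pose to reach, as a shift and turn from the pose measured when the call began, along the tool's axes at that moment; what a row does not reach only later rows make up. A row lasts 1/10 s, in which the tool goes at most 50 mm and 8.59 degrees, less where a joint would pass 70% of its speed; a pose out of reach is approached as far as the arm can. A call with a gripper value outside its range is refused whole. The fingers move at their own pace and stop on an object; FORCE is the grip in N (left out, the last holds). Time passes only in rows, so rows that repeat a pose let the fingers close. It gives the time, the measured TCP pose, the force and the opening at its end, in the units of the state.
- r.sense(): the state, without advancing time (a new reading comes with each control period).
- imaging.snapshot(name): name is "scene" or "top" or "wrist"; returns the picture (480x640x3 uint8, red, green, blue); there is no depth.
- imaging.camera_info(name): a dict with "camera_matrix" (3x3 intrinsics, pixels), "k1" (the pictures are not rectified: a ray, as slopes to the right and down, at radius r is drawn at 1 + k1 r^2 times it, then the intrinsics apply), "R" (3x3) and "t" (3): a world point X has camera coordinates R X + t. Camera axes: x right, y down, z forward; pixel columns grow to the right and rows downward; lengths in mm; the calibration is good to about 2 mm. A picture is of the moment at which its call begins: read the wrist's pose just before it. camera_info takes no time and is no camera call; for the wrist camera it gives the pose at the moment of the call.
- r.hand_in(): hands the job in, once; it reports no verdict.
The state is a dict: "time": time; "joint_pos": joint angles; "qd": joint speeds; "joint_efforts": joint torques, N m; "tool_pos": TCP position; "tcp_rot": TCP orientation; "ft_force": force on the tool from outside, world axes, zero at the start; "wrist_torque": the same for the moment, N m; "finger_gap": finger opening in mm.
Only numpy, scipy, OpenCV 4.12 (cv2) and the standard library are available. Lean on these libraries where they do the work, as an engineer would, in place of code of your own. Each camera call takes 0.05 s, during which the arm holds its last target.

## Task

With your fingertips, push the notched wooden sowing rule across the galvanised shelf until its holed end sticks straight out over the front edge, with the first pair of notches (the pair nearest the hole) right at the edge, so the gardener can take it by that end. Only nudge it, lightly: do not pinch it, lift it or let it drop, and leave it lying square to the edge with your hand clear. Leave the saucers, nozzle, hammer, dibber and drawer as they are.

Things in the scene. Friction and masses are not known exactly. Their poses are not given: they have to be found in the camera images.
- shelf_edge (a point): Middle of the straight front top edge of the fixed galvanised shelf on the bench; its flat top, 600 x 360 mm, is 150 mm above the bench. x points from the edge level back over the shelf top, so -x is out into free air; y runs along the edge (+/-300 mm); z up, z = 0 is the shelf top. The front looks roughly to the robot's right (-y of the robot), turned up to 0.12 rad.
- sowing_rule: Flat lath of pale wood, 200 x 50 x 8 mm, 40 to 85 g, lying loose on the shelf, friction as wood on steel. Origin: centre of its underside; x along its length, z up. The end at x = -100 mm has a 14 mm hole and starts nearer the front edge, up to 0.4 rad off square; the plain end is x = +100 mm. V notches 10 mm wide, 5 mm deep in both long sides at x = -50, 0, +50 mm.
- rule_notch (a point): Point on the rule's top face, on its centre line midway between the first pair of notches: 50 mm from the holed end. Axes as the rule's.
- rule_hole (a point): Centre of the hole at the rule's top face, 20 mm from the holed end. Axes as the rule's.
- saucer0: Lowest of a stack of three nested green plastic plant saucers, each 120 mm across the rim, 22 mm high; the stack is 38 mm high. Origin: centre of its underside. Not to be disturbed.
- saucer1: Middle saucer of the stack, 8 mm above the lowest. Origin: centre of its underside.
- saucer2: Top saucer of the stack, 16 mm above the lowest. Origin: centre of its underside.
- nozzle: Red plastic hose spray nozzle standing upright on its wide end, 44 mm across, 106 mm high. Origin: centre of its underside. Not to be disturbed.
- hammer: Black rubber-tipped hammer lying on the shelf: head 92 mm long (along its y axis), 44 mm thick; wooden handle 24 mm thick reaching 187 mm along its -x axis. Origin: under the middle of the head, on the shelf top. Not to be disturbed.
- dibber: Dark wooden dibber lying on the shelf: cross handle 90 mm long (along its y axis), 26 mm thick; tapered shank reaching 192 mm along its -x axis. Origin: under the middle of the cross handle, on the shelf top. Not to be disturbed.
- drawer_front (a point): Top of the front of the grey plastic drawer, 240 mm wide, 40 mm from its end nearer the robot; the drawer hangs under the far half of the shelf and stands slightly pulled out. Its top is 30 mm below the shelf top. Axes as the shelf's. Not to be disturbed.
There are look-alikes about, which are no part of the job. Several things have the shape of the sowing_rule; the one meant has the colours described above.

How it is judged:
By the outcome, as a careful person would: the job done as asked, in the order asked, and still so for the second after the job is handed in, with the robot touching nothing.
It also fails if it takes over 58 s, if anything falls off the work surface, if the arm or the gripper's body presses on something with over 40 N, if the wrist force passes 120 N, or if a joint passes its speed limit or range.

## Working session

There is one attempt and no reset: what is moved stays moved. The work goes in short steps, Python scripts to look and compute and a shell command to move; the robot and the scene stay as the last step left them, time stands still between calls to the robot, and variables do not carry over. Pictures are saved under pics/ and viewed, and the job is handed in when it is done.

```bash
ls; mkdir -p pics; python3 - <<'E'
from bench import r, imaging
import cv2, numpy as np
for n in ["scene","top","wrist"]:
    im=imaging.snapshot(n); cv2.imwrite(f"pics/{n}0.png",im[:,:,::-1])
    i=imaging.camera_info(n); print(n,np.round(i["camera_matrix"],1).tolist(),i["k1"],np.round(i["R"],4).tolist(),np.round(i["t"],1).tolist())
print(r.sense())
E
```

```text
pics
scene [[559.5, 0.0, 317.2], [0.0, 559.5, 238.8], [0.0, 0.0, 1.0]] -0.11010098773148277 [[0.6583, 0.7527, 0.0102], [0.4532, -0.3855, -0.8037], [-0.601, 0.5337, -0.5949]] [-470.9, -123.8, 1481.9]
top [[520.0, 0.0, 323.3], [0.0, 520.0, 230.2], [0.0, 0.0, 1.0]] -0.13683853263435863 [[-0.0065, -0.9998, 0.0181], [-0.9986, 0.0055, -0.0526], [0.0524, -0.0184, -0.9985]] [104.3, 598.7, 1389.9]
wrist [[422.7, 0.0, 322.9], [0.0, 422.7, 243.3], [0.0, 0.0, 1.0]] -0.005230229774187496 [[0.3365, 0.9417, -0.0007], [0.9094, -0.3247, 0.26], [0.2446, -0.0881, -0.9656]] [-598.4, -33.4, 377.2]
{'time': 0.15, 'joint_pos': array([ 6.55238427e+01,  7.50758937e+00,  8.53147167e+01, -1.37997546e-03,
        8.72621956e+01, -4.89424940e+00]), 'qd': array([-0.11358159, -0.15990632, -0.16518246, -0.0147951 ,  0.05893862,
        0.04763745]), 'joint_efforts': array([ 6.25913490e-04, -5.70059788e+01, -5.01162207e+01, -2.06260138e-04,
        9.45175183e-03,  7.89846285e-05]), 'tool_pos': array([200.9137362 , 564.90799786, 230.46237905]), 'tcp_rot': array([-1.79915689e+02, -5.83614160e-03,  1.60418155e+02]), 'ft_force': array([-0.1271447 , -0.0989541 , -0.88094563]), 'wrist_torque': array([-0.02163042, -0.01163589,  0.03291508]), 'finger_gap': 85.28372078661002}
```

View pics/scene0.png

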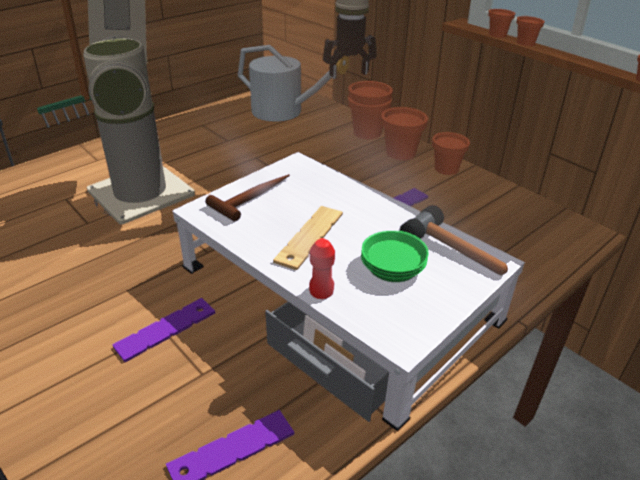

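View pics/top0.png

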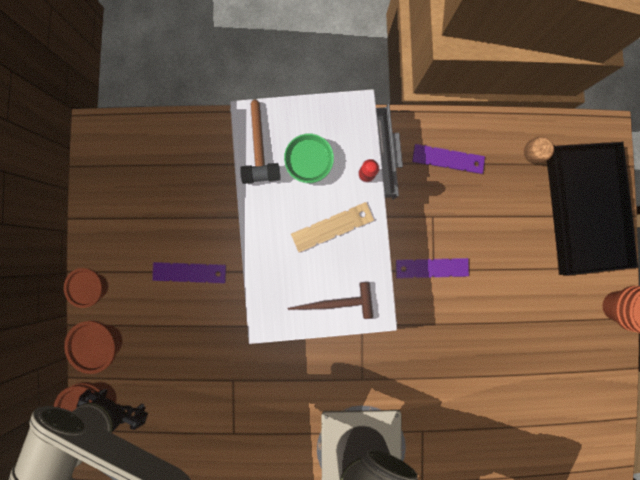

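View pics/wrist0.png

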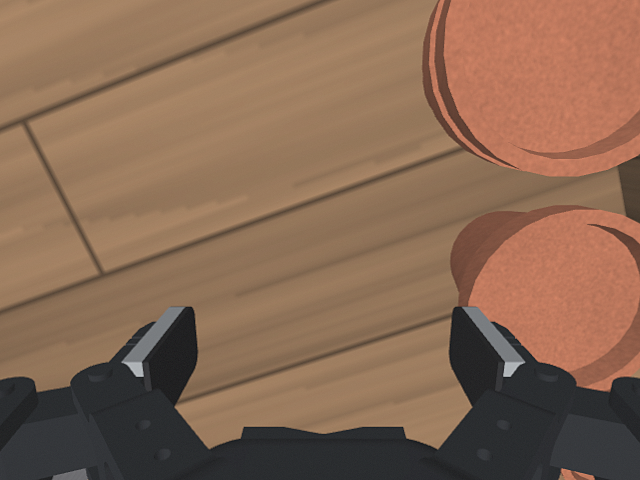

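Top view: the pale rule lies at about (333,228), with its hole at (363,213). The shelf's front edge runs from (374,91) to (396,329). Look-alikes are the purple rules at top (449,160), (433,268) and (190,272). They are the wrong colour and on the bench, so I choose the pale one. Next I measure it and check a close crop.

```bash
cat > h.py <<'E'
from bench import r, imaging
import cv2, numpy as np
def ray(n,uv,info=None):
    i=info or imaging.camera_info(n); K=np.array(i["camera_matrix"]); k=i["k1"]
    p=np.linalg.inv(K)@[uv[0],uv[1],1]; d=p[:2].copy(); u=d.copy()
    for _ in range(30): u=d/(1+k*(u@u))
    R=np.array(i["R"]);t=np.array(i["t"])
    return -R.T@t, R.T@np.array([u[0],u[1],1.])
def onz(n,uv,z,info=None):
    o,d=ray(n,uv,info); return o+d*(z-o[2])/d[2]
def proj(n,X,info=None):
    i=info or imaging.camera_info(n); c=np.array(i["R"])@X+np.array(i["t"]); u=c[:2]/c[2]; u=u*(1+i["k1"]*(u@u)); K=np.array(i["camera_matrix"]); return K[:2,:2]@u+K[:2,2]
def rulemask(im):
    h=cv2.cvtColor(im,cv2.COLOR_RGB2HSV); return cv2.inRange(h,(12,50,150),(30,170,255))
E
python3 - <<'E'
from h import *
im=imaging.snapshot("top"); 
hsv=cv2.cvtColor(im,cv2.COLOR_RGB2HSV)
print(hsv[228,320],hsv[228,345],hsv[213,363],hsv[208,350],hsv[250,400], hsv[200,300])
roi=np.zeros(im.shape[:2],np.uint8); roi[195:260,280:380]=255
m=rulemask(im)&roi
c=max(cv2.findContours(m,cv2.RETR_EXTERNAL,cv2.CHAIN_APPROX_NONE)[0],key=cv2.contourArea)
print(cv2.contourArea(c),cv2.minAreaRect(c))
b=cv2.boxPoints(cv2.minAreaRect(c))
for p in b: print(p,onz("top",p,158).round(1))
# shelf white mask
w=cv2.inRange(hsv,(0,0,170),(180,40,255)); 
c=[k for k in cv2.findContours(w,cv2.RETR_EXTERNAL,cv2.CHAIN_APPROX_NONE)[0]]
c=max(c,key=cv2.contourArea); print(cv2.contourArea(c),cv2.boundingRect(c))
# edge points of the front by row
P=[]
for v in list(range(100,150,4))+list(range(188,325,4)):
    row=w[v]; xs=np.where(row[300:420])[0]
    P.append(onz("top",(300+xs.max()+.5,v),150))
P=np.array(P); f=np.polyfit(P[:,0],P[:,1],1); print(f,np.degrees(np.arctan(f[0])),np.abs(np.polyval(f,P[:,0])-P[:,1]).max())
for p in [(374,91),(396,329),(249,342),(234,101)]: print(p,onz("top",p,150).round(1))
crop=cv2.resize(im[190:270,270:410],None,fx=5,fy=5,interpolation=cv2.INTER_NEAREST); cv2.imwrite("pics/crop1.png",crop[:,:,::-1])
E
```

```text
[ 17  99 220] [ 18  99 209] [162   6 230] [ 15  49 222] [ 13 105 100] [150   2 232]
1565.5 ((332.0517578125, 226.62069702148438), (20.6151123046875, 82.06653594970703), 66.80140686035156)
[290.2759  233.31036] [584.7 183.3 158. ]
[365.70694 200.98276] [662.6  -0.7 158. ]
[373.8276  219.93103] [616.1 -20.  158. ]
[298.39658 252.25864] [538.7 163.8 158. ]
28373.5 (244, 90, 153, 254)
[ 8.25993234e-02 -1.02688999e+02] 4.721873530572216 1.2898471061861727
(374, 91) [941.2 -26.5 150. ]
(396, 329) [349.6 -72.9 150. ]
(249, 342) [321.2 285.4 150. ]
(234, 101) [916.6 324.  150. ]
```

View pics/crop1.png

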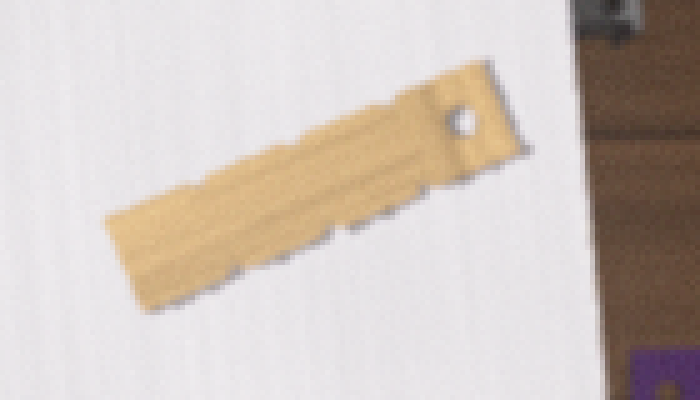

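The crop confirms it: pale rule, hole at crop (463,122) → top (362.6,214.4) on the edge side, and three notch pairs. Size comes out at 200x50 as given. Next I cross-check with the scene camera and locate the neighbours.

```bash
python3 - <<'E'
from h import *
im=imaging.snapshot("scene"); m=rulemask(im); roi=np.zeros_like(m); roi[200:272,268:348]=255; m&=roi
c=max(cv2.findContours(m,cv2.RETR_EXTERNAL,cv2.CHAIN_APPROX_NONE)[0],key=cv2.contourArea)
W=np.array([onz("scene",p[0],158)[:2] for p in c],np.float32); print(cv2.contourArea(c),cv2.minAreaRect(W), cv2.boxPoints(cv2.minAreaRect(W)).round(1).tolist())
im=imaging.snapshot("top"); m=rulemask(im); roi=np.zeros_like(m); roi[195:260,280:380]=255; m&=roi
c=max(cv2.findContours(m,cv2.RETR_EXTERNAL,cv2.CHAIN_APPROX_NONE)[0],key=cv2.contourArea)
W=np.array([onz("top",p[0],158)[:2] for p in c],np.float32); print(cv2.minAreaRect(W), cv2.boxPoints(cv2.minAreaRect(W)).round(1).tolist())
for n,p,z in [("saucer",(310,158),180),("nozzle top",(370,168),256),("ham head",(261,173),194),("dib tip",(290,308),160),("dib head",(367,300),176),("hole",(362.6,214.4),158)]: print(n,onz("top",p,z).round())
# scene edge: front edge corners
for p in [(176,213),(407,366)]: print(onz("scene",p,150).round(1))
a=np.array([549.6,202,300.])
s=r.sense(); print(s["time"],s["tool_pos"],s["tcp_rot"])
E
```

```text
1511.0 ((601.5574340820312, 79.2049331665039), (51.91653823852539, 200.49794006347656), 22.846952438354492) [[538.7000122070312, 161.5], [616.5999755859375, -23.299999237060547], [664.4000244140625, -3.0999999046325684], [586.5999755859375, 181.6999969482422]]
((600.3596801757812, 81.50296020507812), (49.79237365722656, 199.78927612304688), 22.847835540771484) [[538.5999755859375, 163.89999389648438], [616.2000122070312, -20.200000762939453], [662.0999755859375, -0.8999999761581421], [584.5, 183.1999969482422]]
saucer [765. 134. 180.]
nozzle top [727.  -2. 256.]
ham head [727. 251. 194.]
dib tip [404. 185. 160.]
dib head [423.   0. 176.]
hole [630.   7. 158.]
[359.3 -74.5 150. ]
[936.9 -19.6 150. ]
0.3 [201.01899212 565.10239333 230.88766201] [-1.79958166e+02 -2.31708061e-03  1.60413911e+02]
```

```bash
python3 -m creep '0 0 -4 0 0 0 1.8; -2 -1 -7 0 0 3 1.8; -6 -3 -7 0 0 7 1.8; -10 -5 -7 0 0 12 1.8; -14 -7 -7 0 0 16 1.8; -18 -9 -7 0 0 20 1.8; -22 -11 -7 0 0 24 1.8; -26 -13 -7 0 0 28 1.8; -30 -15 -7 0 0 32 1.8; -34 -17 -7 0 0 36 1.8; -38 -19 -7 0 0 40 1.8; -42 -21 -7 0 0 44 1.8; -45 -22.5 -7 0 0 47.5 1.8; -45 -22.5 -7 0 0 47.5 1.8; -45 -22.5 -7 0 0 47.5 1.8; -45 -22.5 -7 0 0 47.5 1.8; -45 -22.5 -7 0 0 47.5 1.8' 20
```

```text
time: 2.0
tool_pos: [548.9, 203.5, 301.2]
tcp_rot: [-180.0, 0.0, 113.0]
ft_force: [0.2, 0.0, 0.3]
finger_gap: 17.9
```

```bash
python3 -m creep '0 0 4 0 0 0 1.8; 0 0 8 0 0 0 1.8; 0 0 11 0 0 0 1.8; 0 0 13 0 0 0 1.8; 0 0 14 0 0 0 1.8; 0 0 14.4 0 0 0 1.8; 0 0 14.4 0 0 0 1.8; 0 0 14.4 0 0 0 1.8'; python3 - <<'E'
from h import *
im=imaging.snapshot("scene"); cv2.imwrite("pics/s1.png",cv2.resize(im[150:290,240:400],None,fx=5,fy=5,interpolation=cv2.INTER_CUBIC)[:,:,::-1][:600])
w=imaging.snapshot("wrist"); cv2.imwrite("pics/w1.png",w[:,:,::-1])
E
```

```text
time: 2.8
tool_pos: [549.7, 203.9, 158.9]
tcp_rot: [179.9, 0.0, 113.1]
ft_force: [1.0, -0.1, -0.1]
finger_gap: 18.1
```

View pics/s1.png

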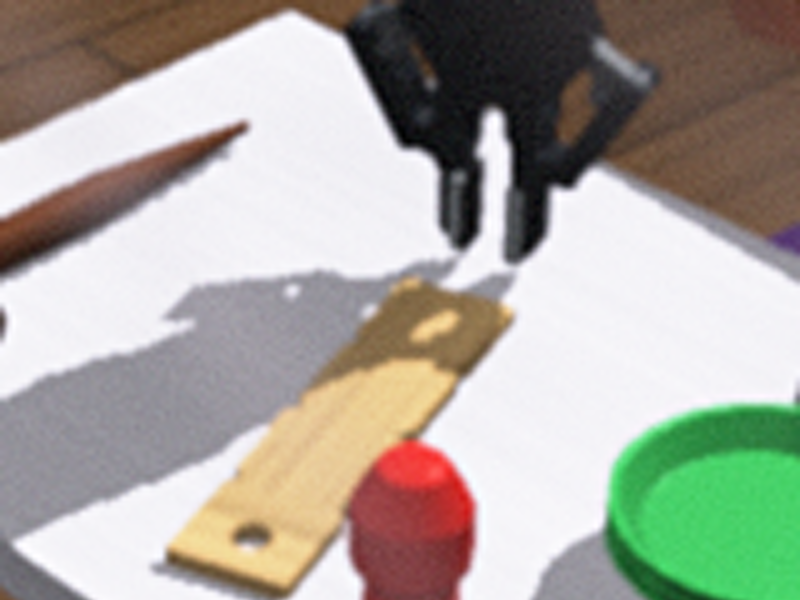

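View pics/w1.png

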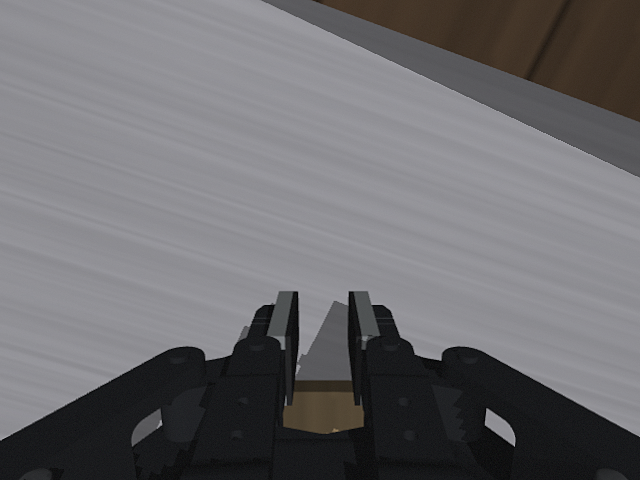

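Wrist view: the plain end shows between the fingertips at (285–362, 380), parallel to the tool's y axis. The tips clear the shelf. I'll widen the opening a little for a broad two-point push, lower, and work out the arc.

```bash
python3 -m creep '0 0 0.3 0 0 0 2.4; 0 0 0.5 0 0 0 2.4; 0 0 0.5 0 0 0 2.4; 0 0 0.5 0 0 0 2.4;0 0 0.5 0 0 0 2.4'; python3 - <<'E'
from h import *
s=r.sense(); print(s["tool_pos"],s["ft_force"])
p=s["tool_pos"][:2]; yaw=np.radians(s["tcp_rot"][2])
tx=np.array([np.cos(yaw),np.sin(yaw)]); ty=np.array([np.sin(yaw),-np.cos(yaw)])
ph0=np.radians(-67.15); S=76.; dth=np.radians(-17.2)
h=lambda a:np.array([np.cos(a),np.sin(a)])
C=np.array([600.9,80.4])
n=19
pos=C.copy()
for k in range(0,n+1):
    a=ph0+dth*k/n
    if k: pos=pos+S/n*h(ph0+dth*(k-.5)/n)
    T=pos-111*h(a); d=T-p
    print(k,(d@tx/10).round(2),(d@ty/10).round(2),round(-(np.degrees(a)+180-np.degrees(yaw)),1),T.round(1))
E
```

```text
time: 3.4
tool_pos: [549.8, 203.7, 153.8]
tcp_rot: [179.9, 0.0, 113.0]
ft_force: [0.5, -0.0, -0.4]
finger_gap: 24.0
[549.75445958 203.74561218 153.83924309] [ 0.53958161 -0.04604315 -0.38352702]
0 -2.25 -0.08 0.2 [557.8 182.7]
1 -2.65 0.09 1.1 [560.9 179.7]
2 -3.06 0.25 2.0 [564.  176.6]
3 -3.47 0.41 2.9 [567.1 173.5]
4 -3.88 0.56 3.8 [570.1 170.3]
5 -4.29 0.71 4.7 [573.  167.1]
6 -4.7 0.84 5.6 [575.9 163.8]
7 -5.12 0.98 6.5 [578.8 160.5]
8 -5.54 1.1 7.4 [581.6 157.1]
9 -5.96 1.22 8.3 [584.3 153.7]
10 -6.38 1.33 9.2 [587.  150.3]
11 -6.8 1.44 10.1 [589.6 146.8]
12 -7.23 1.54 11.1 [592.2 143.2]
13 -7.66 1.63 12.0 [594.7 139.7]
14 -8.08 1.71 12.9 [597.2 136.1]
15 -8.51 1.79 13.8 [599.6 132.4]
16 -8.94 1.87 14.7 [601.9 128.7]
17 -9.38 1.93 15.6 [604.2 125. ]
18 -9.81 1.99 16.5 [606.4 121.3]
19 -10.24 2.04 17.4 [608.6 117.5]
```

```bash
python3 -m creep '-0.5 0 0.1 0 0 0 2.4; -1 -0.05 0.1 0 0 0 2.4; -1.4 -0.08 0.1 0 0 0.2 2.4; -1.7 -0.08 0.1 0 0 0.2 2.4; -1.9 -0.08 0.1 0 0 0.2 2.4; -2.1 -0.08 0.1 0 0 0.2 2.4; -2.25 -0.08 0.1 0 0 0.2 2.4; -2.45 0 0.1 0 0 0.7 2.4; -2.65 0.09 0.1 0 0 1.1 2.4; -2.86 0.17 0.1 0 0 1.6 2.4; -3.06 0.25 0.1 0 0 2 2.4; -3.27 0.33 0.1 0 0 2.5 2.4; -3.47 0.41 0.1 0 0 2.9 2.4; -3.68 0.49 0.1 0 0 3.4 2.4; -3.88 0.56 0.1 0 0 3.8 2.4; -4.09 0.64 0.1 0 0 4.3 2.4; -4.29 0.71 0.1 0 0 4.7 2.4; -4.29 0.71 0.1 0 0 4.7 2.4'; python3 - <<'E'
from h import *
w=imaging.snapshot("wrist"); cv2.imwrite("pics/w2.png",w[:,:,::-1])
im=imaging.snapshot("scene"); m=rulemask(im); cv2.imwrite("pics/s2.png",cv2.resize(im[170:290,240:400],None,fx=5,fy=5,interpolation=cv2.INTER_CUBIC)[:,:,::-1])
t=imaging.snapshot("top"); cv2.imwrite("pics/t2.png",cv2.resize(t[170:290,260:420],None,fx=5,fy=5,interpolation=cv2.INTER_CUBIC)[:,:,::-1])
E
```

```text
time: 5.2
tool_pos: [573.3, 166.7, 152.8]
tcp_rot: [179.9, 0.0, 108.3]
ft_force: [-0.0, 0.2, 0.2]
finger_gap: 23.7
```

View pics/w2.png

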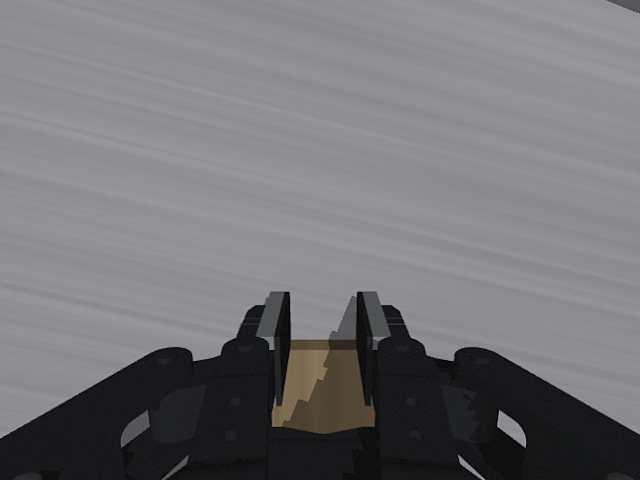

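View pics/t2.png

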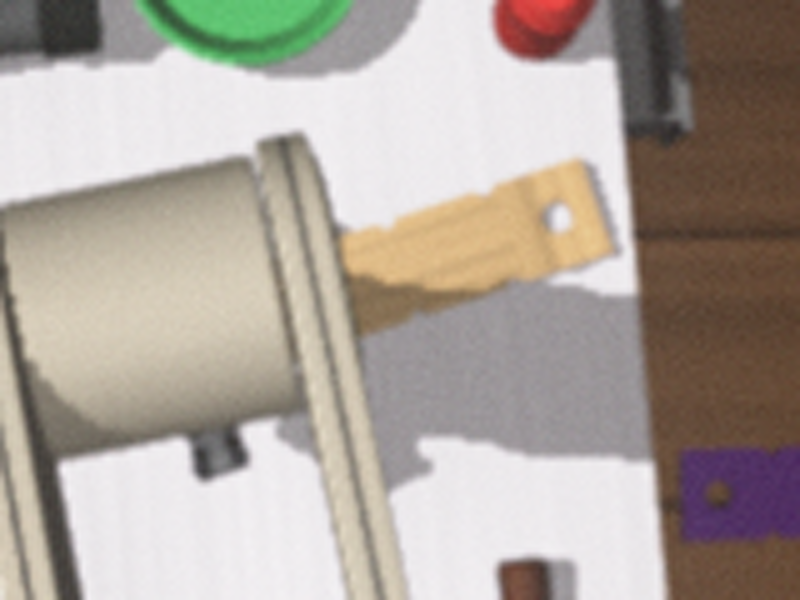

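View pics/s2.png

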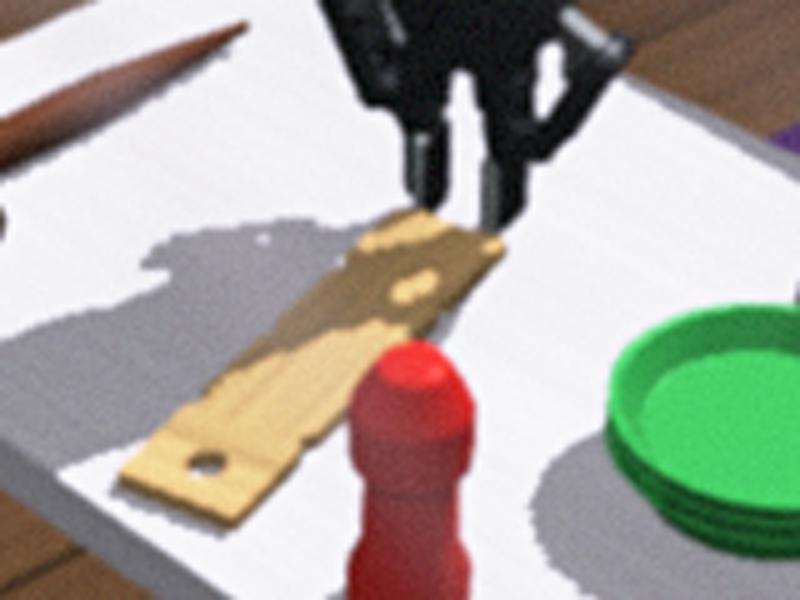

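The fingertips sit flat on the plain end: in the wrist view it is at row ~342 and level. The rule has moved and turned with the tool, and the force is about 0. I continue the arc.

```bash
python3 - <<'E'
from h import *
s=r.sense()
p=s["tool_pos"][:2]; yaw=np.radians(s["tcp_rot"][2])
tx=np.array([np.cos(yaw),np.sin(yaw)]); ty=np.array([np.sin(yaw),-np.cos(yaw)])
h=lambda a:np.array([np.cos(a),np.sin(a)])
ph0=yaw-np.pi; S=54.; dth=np.radians(-85.28)-ph0; print(np.degrees(dth))
C=p+111*h(ph0)
n=18; pos=C.copy()
for k in range(1,n+1):
    a=ph0+dth*k/n; pos=pos+S/n*h(ph0+dth*(k-.5)/n)
    d=pos-111*h(a)-p
    print(k,(d@tx/10).round(2),(d@ty/10).round(2),round(-np.degrees(a-ph0),1))
print(pos)
E
```

```text
-13.616904467090283
1 -0.3 0.14 0.8
2 -0.6 0.29 1.5
3 -0.91 0.42 2.3
4 -1.21 0.55 3.0
5 -1.52 0.68 3.8
6 -1.83 0.81 4.5
7 -2.14 0.93 5.3
8 -2.46 1.04 6.1
9 -2.77 1.16 6.8
10 -3.09 1.26 7.6
11 -3.41 1.37 8.3
12 -3.72 1.47 9.1
13 -4.04 1.56 9.8
14 -4.37 1.65 10.6
15 -4.69 1.74 11.3
16 -5.01 1.82 12.1
17 -5.34 1.9 12.9
18 -5.66 1.97 13.6
[618.75840496   8.76952186]
```

```bash
python3 -m creep '-0.3 0.14 0 0 0 0.8 2.4; -0.6 0.29 0 0 0 1.5 2.4; -0.91 0.42 0 0 0 2.3 2.4; -1.21 0.55 0 0 0 3 2.4; -1.52 0.68 0 0 0 3.8 2.4; -1.83 0.81 0 0 0 4.5 2.4; -2.14 0.93 0 0 0 5.3 2.4; -2.46 1.04 0 0 0 6.1 2.4; -2.77 1.16 0 0 0 6.8 2.4; -3.09 1.26 0 0 0 7.6 2.4; -3.41 1.37 0 0 0 8.3 2.4; -3.72 1.47 0 0 0 9.1 2.4; -4.04 1.56 0 0 0 9.8 2.4; -4.37 1.65 0 0 0 10.6 2.4; -4.69 1.74 0 0 0 11.3 2.4; -5.01 1.82 0 0 0 12.1 2.4; -5.34 1.9 0 0 0 12.9 2.4; -5.66 1.97 0 0 0 13.6 2.4; -5.66 1.97 0 0 0 13.6 2.4'; python3 - <<'E'
from h import *
w=imaging.snapshot("wrist"); cv2.imwrite("pics/w3.png",w[:,:,::-1])
t=imaging.snapshot("top"); cv2.imwrite("pics/t3.png",cv2.resize(t[170:290,260:420],None,fx=5,fy=5,interpolation=cv2.INTER_CUBIC)[:,:,::-1])
im=imaging.snapshot("scene"); cv2.imwrite("pics/s3.png",cv2.resize(im[180:300,230:390],None,fx=5,fy=5,interpolation=cv2.INTER_CUBIC)[:,:,::-1])
E
```

```text
time: 7.25
tool_pos: [609.8, 118.9, 152.9]
tcp_rot: [179.9, 0.0, 94.7]
ft_force: [-0.2, -0.6, 0.6]
finger_gap: 24.2
```

View pics/w3.png

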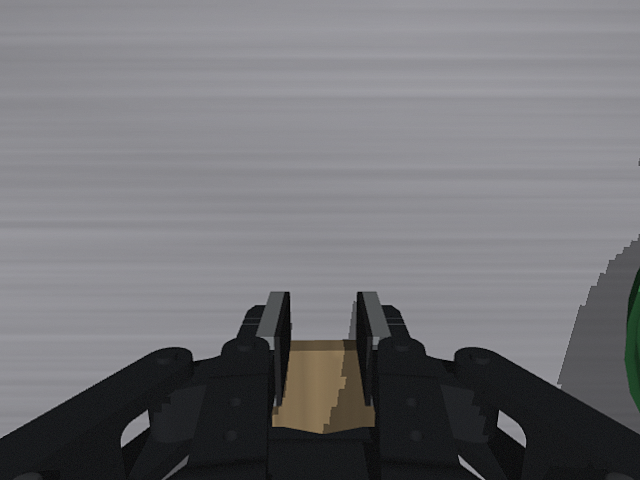

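View pics/t3.png

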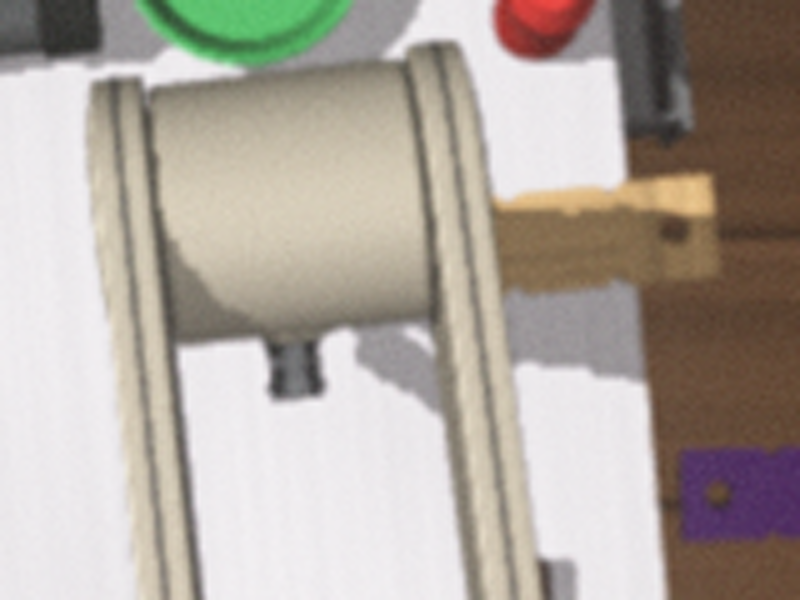

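View pics/s3.png

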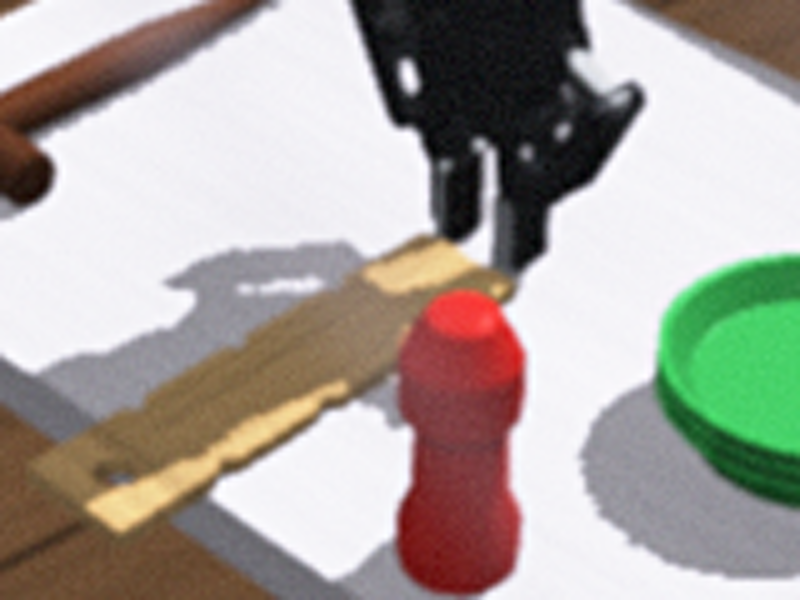

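Top crop: the holed end is out over the edge, about square. The hole is at crop (675,230) and the first notches (~(600,190)/(618,285)) are still short of the edge (~(640,…)). I back off to measure without the arm over it.

```bash
python3 -m creep '1 0 0 0 0 0 2.4; 3 0 -1 0 0 0 2.4; 6 0 -4 0 0 0 2.4; 9 0 -8 0 0 0 2.4; 12 0 -10 0 0 0 2.4; 13 0 -10 0 0 0 2.4; 13 0 -10 0 0 0 2.4;13 0 -10 0 0 0 2.4'; cat > m.py <<'E'
from h import *
import sys
tag=sys.argv[1]
t=imaging.snapshot("top"); cv2.imwrite(f"pics/t{tag}.png",cv2.resize(t[170:290,290:450],None,fx=5,fy=5,interpolation=cv2.INTER_CUBIC)[:,:,::-1])
im=imaging.snapshot("scene"); cv2.imwrite(f"pics/s{tag}.png",cv2.resize(im[180:300,230:390],None,fx=5,fy=5,interpolation=cv2.INTER_CUBIC)[:,:,::-1])
print(r.sense()["time"])
E
python3 m.py 4
```

```text
time: 8.2
tool_pos: [597.8, 248.5, 251.0]
tcp_rot: [-180.0, 0.1, 94.8]
ft_force: [0.1, 0.4, -1.2]
finger_gap: 23.9
8.3
```

View pics/t4.png

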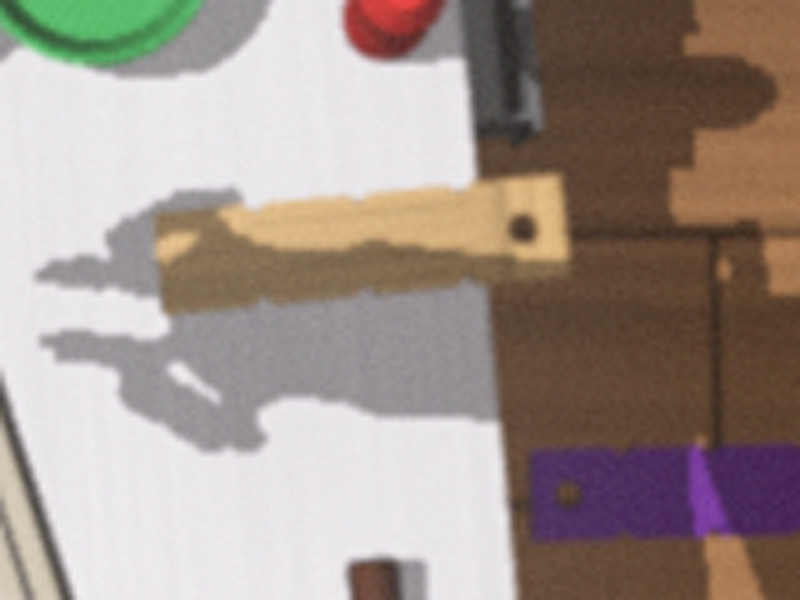

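View pics/s4.png

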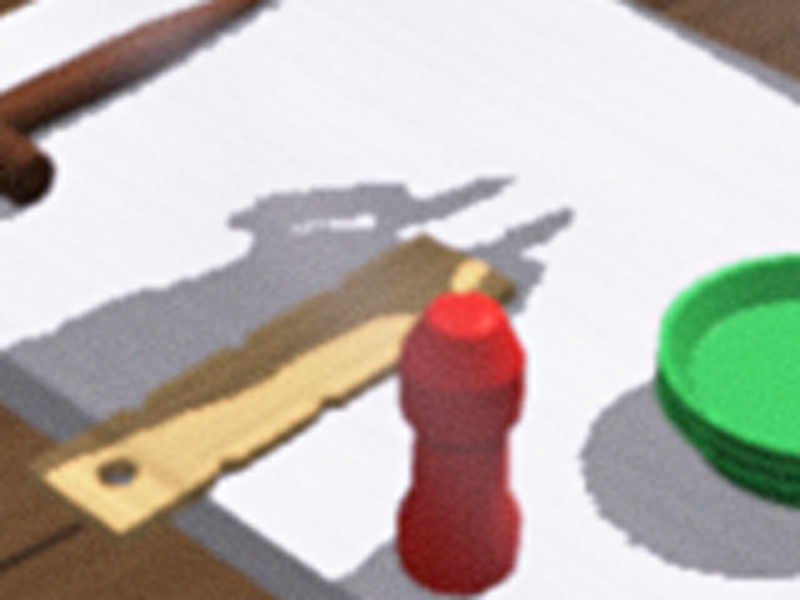

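```bash
cat > q.py <<'E'
from h import *
import sys
def meas(save=None):
    im=imaging.snapshot("top"); hsv=cv2.cvtColor(im,cv2.COLOR_RGB2HSV)
    S=hsv[:,:,1].astype(float); V=hsv[:,:,2].astype(float)
    info=imaging.camera_info("top")
    # shelf edge
    P=[]
    g=cv2.cvtColor(im,cv2.COLOR_RGB2GRAY).astype(float)
    for v in list(range(196,200,1))+list(range(250,296,2))+list(range(310,325,2))+list(range(100,104)):
        row=g[v,365:410]; 
        k=np.argmin(np.diff(row)); a,b=row[max(k-4,0)],row[min(k+5,44)]; mid=(a+b)/2
        j=max(k-4,0)
        while row[j]>mid: j+=1
        u=365+j-1+(row[j-1]-mid)/(row[j-1]-row[j]); P.append(onz("top",(u,v),150,info)[:2])
    P=np.array(P)
    for _ in range(3):
        f=np.polyfit(P[:,0],P[:,1],1); e=np.polyval(f,P[:,0])-P[:,1]; P=P[np.abs(e)<max(1.5,2*e.std())]
    print("edge",f,np.degrees(np.arctan(f[0])),len(P),e.std())
    # rule sides by columns on shelf, saturation half-level
    top=[];bot=[]
    for u in range(328,384):
        col=S[195:245,u]; 
        on=np.where(col>50)[0]
        if len(on)<10: continue
        a,b=on[0],on[-1]
        ua=a-(col[a]-50)/(col[a]-col[a-1]); ub=b+(col[b]-50)/(col[b]-col[b+1])
        top.append(onz("top",(u,195+ua),158,info)[:2]); bot.append(onz("top",(u,195+ub),158,info)[:2])
    an=[]
    L=[]
    for Q in (np.array(top),np.array(bot)):
        for _ in range(6):
            l=np.polyfit(Q[:,1],Q[:,0],1); e=Q[:,0]-np.polyval(l,Q[:,1]); Q=Q[np.abs(e)<max(.8,1.5*e.std())]
        L.append(l); an.append(np.degrees(np.arctan(l[0]))); print("side",l,an[-1],len(Q),e.std())
    print("width",L[0][1]-L[1][1]+(L[0][0]-L[1][0])*50)
    # plain end by rows
    return im,f,L
if __name__=="__main__":
    im,f,L=meas()
    info=imaging.camera_info("top")
    for a in sys.argv[1:]:
        x,y=map(float,a.split(",")); uv=(290+(x+.5)/5-.5,170+(y+.5)/5-.5)
        X=onz("top",uv,158,info); print(a,X.round(1),"dist in from edge",round((X[1]-np.polyval(f,X[0]))/np.hypot(1,f[0]),1))
    print(r.sense()["time"])
E
python3 q.py 155,212 166,315 563,173 571,275 522,228 475,185 492,284
```

```text
edge [ 8.22029884e-02 -1.02707834e+02] 4.699318356321437 39 0.2002821815329857
side [-8.78930378e-02  6.45287104e+02] -5.022992137865192 42 0.28664750821497104
side [-8.95019879e-02  5.95907338e+02] -5.114458580553283 46 0.21357308894373006
width 49.460213952707264
155,212 [636.1 109.5 158. ] dist in from edge 159.4
166,315 [585.9 104.5 158. ] dist in from edge 158.5
563,173 [654.4 -90.3 158. ] dist in from edge -41.3
571,275 [604.4 -93.5 158. ] dist in from edge -40.3
522,228 [627.5 -69.7 158. ] dist in from edge -18.5
475,185 [648.6 -46.9 158. ] dist in from edge 2.5
492,284 [600.2 -54.6 158. ] dist in from edge -1.2
8.35
```

```bash
cat > qs.py <<'E'
from h import *
import sys
info=imaging.camera_info("scene"); im=imaging.snapshot("scene"); hsv=cv2.cvtColor(im,cv2.COLOR_RGB2HSV); g=hsv[:,:,2].astype(float)
# front top edge: white -> grey going down columns
P=[]
for u in list(range(180,232,2))+list(range(280,300,2))+list(range(335,400,3)):
    v0=int(213+(u-176)*(366-213)/(407-176)); c=g[v0-12:v0+14,u]; d=np.diff(cv2.GaussianBlur(c.reshape(-1,1),(1,3),0).ravel()); k=int(np.argmin(d))
    if 0<k<len(d)-1:
        den=d[k-1]-2*d[k]+d[k+1]; k=k+.5+.5*(d[k-1]-d[k+1])/den
    P.append(onz("scene",(u,v0-12+k),150,info)[:2])
P=np.array(P)
for _ in range(8):
    f=np.polyfit(P[:,0],P[:,1],1); e=np.polyval(f,P[:,0])-P[:,1]; P=P[np.abs(e)<max(1.,1.5*e.std())]
print("edge",f,np.degrees(np.arctan(f[0])),len(P),e.std())
for a in sys.argv[1:]:
    x,y,z=map(float,a.split(",")); uv=(230+(x+.5)/5-.5,180+(y+.5)/5-.5)
    X=onz("scene",uv,z,info); print(a,X.round(1),"in",round((X[1]-np.polyval(f,X[0]))/np.hypot(1,f[0]),1))
E
python3 qs.py 427,235,158 515,287,158 36,467,158 123,530,158 118,471,158 120,410,158 224,464,158
```

```text
edge [ 8.18332756e-02 -1.04969510e+02] 4.678276914427604 56 0.19093747393337768
427,235,158 [588.6 103.1 158. ] in 159.4
515,287,158 [636.1 106.1 158. ] in 158.5
36,467,158 [606.  -92.9 158. ] in -37.4
123,530,158 [652.7 -89.4 158. ] in -37.7
118,471,158 [626.4 -72.3 158. ] in -18.6
120,410,158 [599.3 -51.8 158. ] in 4.1
224,464,158 [647.3 -41.9 158. ] in 10.1
```

Both cameras put the notch pair about 10 mm short of the edge (top 9–11.5, scene 9–12.5), with the rule 0.4° off square. I return to the end and push the last 10 mm slowly.

```bash
python3 -m creep '-3 0 0 0 0 0 2.4; -6 0 2 0 0 0 2.4; -9 0 5 0 0 0 2.4; -11 0 8 0 0 0.3 2.4; -11.5 0 9 0 0 0.3 2.4; -11.5 0 9.5 0 0 0.4 2.4; -11.5 0 9.8 0 0 0.4 2.4; -11.5 0 9.8 0 0 0.4 2.4; -11.5 0 9.8 0 0 0.4 2.4; -11.5 0 9.8 0 0 0.4 2.4'; python3 - <<'E'
from h import *
s=r.sense(); p=s["tool_pos"]; yaw=np.radians(s["tcp_rot"][2])
tx=np.array([np.cos(yaw),np.sin(yaw)]); ty=np.array([np.sin(yaw),-np.cos(yaw)])
for q in [(609.8,118.9),(610.6,108.9)]: print((np.array(q)-p[:2])@tx/10,(np.array(q)-p[:2])@ty/10)
w=imaging.snapshot("wrist"); cv2.imwrite("pics/w5.png",w[:,:,::-1])
E
```

```text
time: 9.4
tool_pos: [608.3, 133.8, 154.9]
tcp_rot: [179.9, 0.0, 94.3]
ft_force: [0.3, 0.1, -0.2]
finger_gap: 24.2
-1.4978036051203758 0.03573336434124636
-2.500988903758573 0.04012159817640163
```

View pics/w5.png

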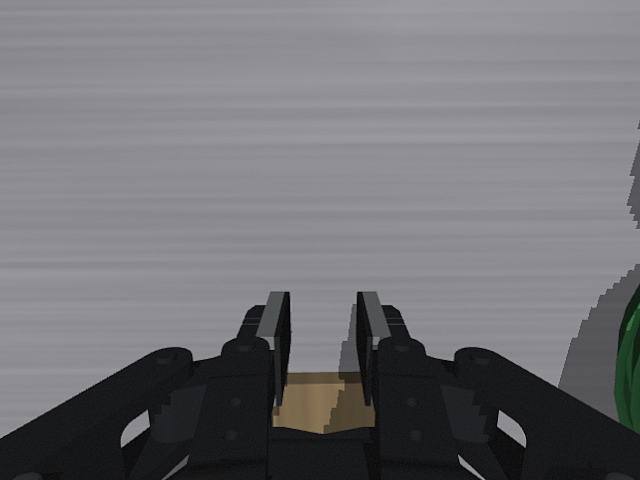

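```bash
python3 -m creep '-0.5 0.04 0.2 0 0 0 2.4; -0.9 0.04 0.2 0 0 0 2.4; -1.2 0.04 0.2 0 0 0 2.4; -1.4 0.04 0.2 0 0 0 2.4; -1.5 0.04 0.2 0 0 0 2.4; -1.6 0.04 0.2 0 0 0 2.4; -1.7 0.04 0.2 0 0 0 2.4; -1.8 0.04 0.2 0 0 0 2.4; -1.9 0.04 0.2 0 0 0 2.4; -2 0.04 0.2 0 0 0 2.4; -2.1 0.04 0.2 0 0 0 2.4; -2.2 0.04 0.2 0 0 0 2.4; -2.3 0.04 0.2 0 0 0 2.4; -2.4 0.04 0.2 0 0 0 2.4; -2.5 0.04 0.2 0 0 0 2.4; -2.5 0.04 0.2 0 0 0 2.4; -2.5 0.04 0.2 0 0 0 2.4'; python3 -m creep '1 0 0 0 0 0 2.4; 3 0 -1 0 0 0 2.4; 6 0 -4 0 0 0 2.4; 9 0 -8 0 0 0 2.4; 12 0 -10 0 0 0 2.4; 14 0 -10 0 0 0 2.4; 14 0 -10 0 0 0 2.4;14 0 -10 0 0 0 2.4';python3 m.py 6
```

```text
time: 11.15
tool_pos: [610.5, 108.7, 152.7]
tcp_rot: [179.9, 0.0, 94.3]
ft_force: [-0.3, 0.4, 0.7]
finger_gap: 24.0
time: 11.95
tool_pos: [599.3, 249.0, 252.2]
tcp_rot: [179.9, 0.1, 94.4]
ft_force: [0.2, -0.2, -0.6]
finger_gap: 24.4
12.05
```

View pics/t6.png

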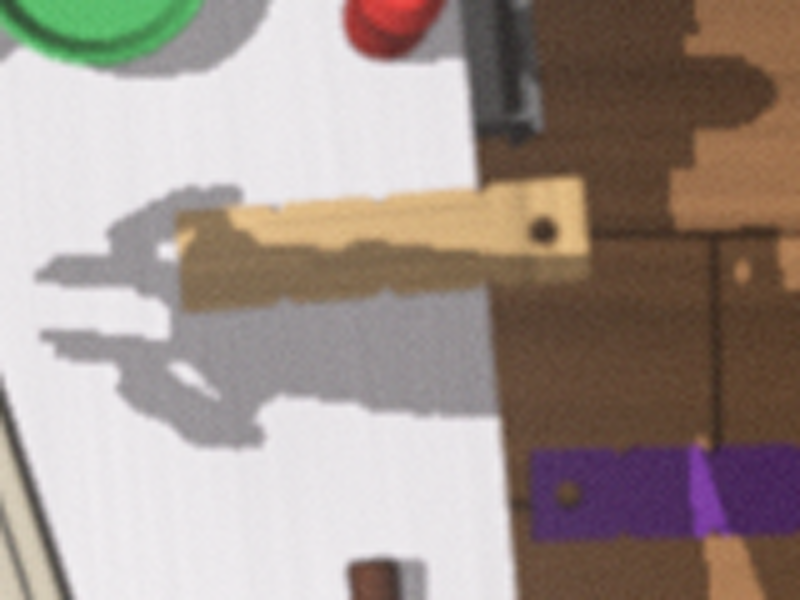

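View pics/s6.png

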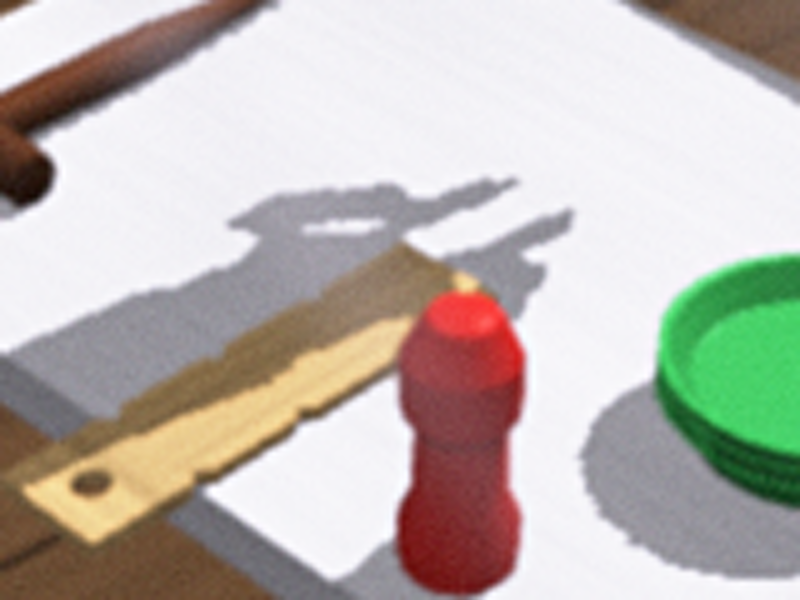

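The notches now sit at the edge in both crops: top at about (480,188)/(490,288), with the hole at (543,231). The scene notch at (200,475) is at the edge corner. I measure to confirm.

```bash
python3 q.py 177,213 184,311 584,177 590,277 543,231; python3 qs.py 403,241,158 490,287,158 9,479,158 97,546,158 92,482,158 200,476,158
python3 - <<'E'
from h import *
info=imaging.camera_info("top"); im=imaging.snapshot("top"); S=cv2.cvtColor(im,cv2.COLOR_RGB2HSV)[:,:,1].astype(float); g=cv2.cvtColor(im,cv2.COLOR_RGB2GRAY).astype(float)
E=lambda X:(X[1]-(.0822*X[0]-102.7))/np.hypot(1,.0822)
a=[];b=[]
for v in range(214,231):
    row=S[v,318:345]; j=np.argmax(row>50); u=318+j-(row[j]-50)/(row[j]-row[j-1]); a.append(E(onz("top",(u,v),158,info)))
for v in range(208,225):
    row=S[v,395:420].astype(float); row=im[v,395:420,0].astype(float); d=np.diff(row); k=int(np.argmin(d)); 
    if 0<k<len(d)-1: k=k+.5+.5*(d[k-1]-d[k+1])/(d[k-1]-2*d[k]+d[k+1])
    b.append(E(onz("top",(395+k,v),158,info)))
print("plain",np.median(a),np.std(a),"hole end",np.median(b),np.std(b))
E
```

```text
edge [ 8.20130433e-02 -1.02606049e+02] 4.688508181060011 39 0.20920012573953753
side [-7.86745201e-02  6.43970624e+02] -4.4984518987531175 46 0.21640672763284274
side [-7.72650235e-02  5.94620176e+02] -4.418181695564879 48 0.1994496280296306
width 49.27997307133974
177,213 [635.5  98.8 158. ] dist in from edge 148.8
184,311 [587.8  95.7 158. ] dist in from edge 149.6
584,177 [ 652.4 -100.7  158. ] dist in from edge -51.4
590,277 [ 603.3 -102.8  158. ] dist in from edge -49.6
543,231 [626. -80. 158.] dist in from edge -28.6
12.1
edge [ 8.17866038e-02 -1.04920839e+02] 4.675620597675541 57 0.2320612999433654
403,241,158 [585.7  93.3 158. ] in 149.9
490,287,158 [629.9  98.9 158. ] in 151.8
9,479,158 [ 605.3 -103.8  158. ] in -48.2
97,546,158 [ 653.6 -100.9  158. ] in -49.2
92,482,158 [625.3 -82.7 158. ] in -28.8
200,476,158 [647.  -52.2 158. ] in -0.2
plain 150.03572948174423 0.40124257178317885 hole end -50.049890430663595 0.5921338766973424
```

```bash
python3 - <<'E'
from h import *
a=cv2.imread("pics/top0.png"); b=imaging.snapshot("top")[:,:,::-1]
d=cv2.absdiff(a,b).max(2)
for n,(u0,v0,u1,v1) in dict(saucers=(284,130,336,184),nozzle=(355,155,382,185),hammer=(240,98,282,184),dibber=(286,280,375,322),drawer=(378,105,404,198)).items(): print(n,(d[v0:v1,u0:u1]>60).mean().round(3))
print(r.sense()["time"],r.sense()["tool_pos"]); print(r.hand_in())
E
```

```text
saucers 0.0
nozzle 0.0
hammer 0.043
dibber 0.11
drawer 0.0
12.25 [599.83197591 247.47475449 252.23092817]
the job is handed in; nothing more can be done
None
```

```bash
python3 - <<'E'
import cv2
a=cv2.imread("pics/scene0.png")[180:300,230:390]; b=cv2.resize(cv2.imread("pics/s6.png"),(160,120),interpolation=cv2.INTER_AREA)
d=cv2.absdiff(a,b).max(2); print((d[0:45,0:55]>60).mean(), (d[50:110,130:160]>60).mean())
from h import *
try:
    t=imaging.snapshot("top"); cv2.imwrite("pics/t7.png",t[:,:,::-1])
except Exception as e: print(e)
E
```

```text
0.01090909090909091 0.0
the job is handed in; nothing more can be done
```

```bash
ls pics
```

```text
crop1.png
s1.png
s2.png
s3.png
s4.png
s6.png
scene0.png
t2.png
t3.png
t4.png
t6.png
top0.png
w1.png
w2.png
w3.png
w5.png
wrist0.png
```

I pushed the pale rule by its plain end with two fingertips. One slow arc turned it square and moved it out, and a straight 10 mm push finished it. I then backed the hand about 140 mm behind the rule and 100 mm up, and handed the job in at 12.3 s. Readings after each move stayed at about 1 N or less, and nothing was pinched or lifted.

**Last checks**
- **Position:** the top camera puts the plain end 150.0 mm in from the edge and the holed end 50.0 mm out, so the notches are at the edge to within about 0.5 mm. The scene camera's corner readings agree within about 2 mm (a notch at −0.2 mm).
- **Squareness:** the rule is about 0.2° off square.
- **Saucers, nozzle and drawer:** the before/after top pictures showed no change.
- **Hammer and dibber:** these areas of the top picture did differ, by 4% and 11%. I put that down to the arm and its shadow in view, but I had not checked before handing in, and no further pictures were allowed afterwards. In the saved scene picture, the part of the dibber in view was about 1% different. I have no separate check on the hammer, though the planned path kept the tool more than 100 mm from its head.

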